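# Reset the press depth stop: off to zero, then four clicks on

## Task

Set the depth-stop dial on top of the bench press afresh for the next gear. With a fingertip against its lobes, without gripping or forcing it, push the dial anticlockwise (seen from above) until it comes up against its end stop, then push it clockwise exactly four clicks from there, never running past the fourth, and leave it sitting in that click. Leave the press's red lever and everything lying about the bench where they are.

Things in the scene. Friction and masses are not known exactly. Their poses are not given: they have to be found in the camera images.
- press: Grey cast C-frame bench press bolted to the desk; it never moves. Origin on the desk, straight below the vertical axis of ram and stop dial; z up, -x its front (open throat, turned roughly to the robot). Base x -80 to +140, 120 wide, 28 high; head top 205; dark click housing on it, 97 across, up to 213, the dial above. Index lug at the front, 46 to 56 from the axis, top 221 (mm).
- dial_top (a point): On the dial's vertical axis, level with the lobe tops, 251 mm above the desk; turns with the dial, its -x points along the marked lobe. Dial: flat skirt 88 mm across with 18 ticks, top face 221 mm above the desk; over it a black four-lobed cross grip 83 mm across, hub 38 mm diameter. A 12 mm spindle end stands 8 mm above the hub. Valleys between lobes are open down to the skirt.
- stop_dial (a joint): Dial turn (rad), growing CLOCKWISE from above. Click = 20 deg (0.349); clicks at 0 (at the end stop; hard stop -0.03), 0.349, 0.698, 1.047, 1.396 (fourth)... to 3.14. At 0 the marked lobe points to the press's front (index lug). Sprung: about 6 to 8 N at a lobe carries it over to the next click; let go, it snaps to the nearest. Starts in click 1, 2 or 3. It does not rise or sink as it turns.
- lobe_marked (a point): Top centre of the lobe with the white inlaid line, 31 mm from the axis, 251 mm above the desk. Each lobe is an upright cylinder of 21 mm diameter running down 24 mm to 227 mm, joined to the hub by a 15 mm wide arm. A fingertip put down in a valley, outside the hub and above the skirt, can push a lobe round.
- lobe_2 (a point): Top centre of the next lobe, 90 degrees anticlockwise (from above) of the marked one.
- lobe_3 (a point): Top centre of the lobe opposite the marked one.
- lobe_4 (a point): Top centre of the lobe 90 degrees clockwise of the marked one.
- lever (a joint): Turn (rad) of the press's long red lever, 0 as it stands at the start, growing as it is pulled down; stiff. A 15 mm bar 245 mm long with a 32 mm ball at its free end, on the press's right side (-y): pivot 175 mm above the desk, sloping down forwards to 112 mm at the ball, 206 mm in front of the dial axis and 73 mm to its right. Leave it alone.
- gear: Bronze gear, 54 mm diameter, 18 mm high with its hub, lying on the press's round anvil (42 mm above the desk) under the ram. Loose; origin at the centre of its underside. Leave it.
- lens: Green plastic lens, 64 mm diameter, 14 mm high, on the desk to the left of the press. Loose; origin at the centre of its underside. Leave it.
- collar: Black steel shaft collar, a ring 40 mm across, 15 mm high, on the desk to the front left of the press. Loose; origin at the centre of its underside. Leave it.
- shaft: Steel shaft 130 mm long, 10 mm thick, lying to the right of the press. Loose; origin at its middle, on the desk. Leave it.
- screwdriver: Screwdriver 190 mm long lying on the desk to the right of the press, beyond the shaft. Loose. Leave it.
- chassis: Silver validator chassis, an open aluminium frame 200 x 140 mm, 79 mm high, standing well to the left of the press. Loose, 1.4 kg; origin at the centre of its underside. Leave it.
- tray: Grey parts tray 150 x 100 mm, 32 mm high, well to the right of the press. Loose; origin at the centre of its underside. Leave it.

How it is judged:
On the way, in this order (a step that is already met when the one before it is completed fails the run):
1. the dial is backed off to its end stop (value of joint stop_dial below 0.1 rad), for 0.1 s.
2. the dial sits in the fourth click from the stop (value of joint stop_dial between 1.309 and 1.483 rad), for 0.2 s.
At the end, for the whole second after the job is handed in: The dial rests in the fourth click from its end stop (1.396 rad, within a quarter of a click, 0.087 rad), having been at the stop before; the lever is within 0.12 rad and every loose thing within 20 mm of where it was (all of step 2 and velocity of joint stop_dial between -0.1 and 0.1 rad/s and value of joint lever between -0.12 and 0.12 rad and distance of each of gear, collar, lens, shaft, screwdriver, chassis, tray from where it was at the start of the episode below 0.02 m); the robot touches nothing.
It fails at once if the dial runs past the fourth click into the fifth (value of joint stop_dial above 1.658 rad).
It fails at once if the dial is forced: the fingers press on the press or dial with more than 40 N (contact force between the fingers and press above 40 N).
It fails at once if the dial is gripped: the jaws close round a lobe or the hub instead of a fingertip pushing from beside it (contact force between the fingers and press above 0.5 N and (distance between the grasp point and lobe_marked below 0.014 m or distance between the grasp point and lobe_2 below 0.014 m or distance between the grasp point and lobe_3 below 0.014 m or distance between the grasp point and lobe_4 below 0.014 m or distance between the grasp point and dial_top below 0.014 m)).
It fails at once if the red lever is moved (value of joint lever above 0.12 rad or value of joint lever below -0.12 rad).
It fails at once if something lying about is pushed, lifted or carried off (distance of any of gear, collar, lens, shaft, screwdriver, chassis, tray from where it was at the start of the episode above 0.02 m).
It also fails if it takes over 58 s, if anything falls off the work surface, if the arm or the gripper's body presses on something with over 40 N, if the wrist force passes 120 N, or if a joint passes its speed limit or range.

## Robot

A 6-joint arm with a two-finger parallel gripper is mounted at the origin on the work surface. World frame = base frame: x ahead of the robot, y to its left, z up, the work surface at z = 0. Lengths are in m, angles in rad, forces in N, time in s.
With the tool pointing down it reaches from about 0.375 to 0.9 m from the base axis. Payload 3.1 kg.
Tool frame: the origin (TCP) lies between the finger pads; the fingertips stand 22 mm ahead of it and the grasp point (between the pads) lies 3 mm ahead of it; z points along the fingers, y is the direction in which the jaws open and shut (so a half turn about z gives the same grasp; the last joint's range is limited). The gripper opens to 85 mm and grips with 20 to 120 N. Pads are 22 mm wide; open, the fingers measure 114 mm over their backs; the gripper's body (76 mm by 85 mm) begins 54 mm behind the grasp point. The pads swing forward as they close: fully open they stand 13 mm farther back than shut.
Start: joints at [-1.514, 0.527, 1.433, -0, 1.181, -0.178], TCP at [0.146, -0.608, 0.218] pointing down, gripper open.
Joint ranges: [-3.08, 3.08], [-0.75, 2.2], [0.22, 2.44], [-1.43, 4.57], [0, 2.65], [-2.85, 2.85]. Speed limits (rad/s): [2.79, 2.79, 3.14, 3.14, 3.14, 3.14].

## Interface

Orientations are given as a unit quaternion [x, y, z, w].
In Python, from station import status, snapshot, manip gives the robot as it stands.
- The arm moves only by the tool move_arm, never from a script. Its argument "plan" is a list that holds one entry, the list of rows, each a list of 7 numbers: the turn, a rotation vector about the tool's x, y, z scaled (see below), then the shift along the tool's x, y, z scaled (see below), then the closure, from 0 (fully open) to 1 (shut). A call has exactly 8 rows; each row is the pose to reach, as a shift and turn from the pose commanded when the call began, along the tool's axes at that moment; what a row does not reach only later rows make up. The controller multiplies each number of a shift by 100 mm and each number of a turn by pi/4 rad. A row lasts 1/8 s, in which the tool goes at most 62.5 mm and 10.7 degrees, less where a joint would pass 70% of its speed; a pose out of reach is approached as far as the arm can. A call with a number of a shift or a turn outside -1 to 1 is refused whole. A call with a gripper value outside its range is refused whole. The fingers move at their own pace and stop on an object; "force" is the grip in N (left out, the last holds). Time passes only in rows, so rows that repeat a pose let the fingers close, or fill a call up. It gives the time, the measured TCP pose, the force and the opening at its end, in the units of the state.
- status.sense(): the state, without advancing time (a new reading comes with each control period).
- snapshot(name): name is "scene" or "top" or "wrist"; returns a dict with "img" (420x560x3 uint8, red, green, blue), "depth" (420x560 float32, m along the optical axis (not along the pixel's ray), 0 where there is no reading), "mtx" (3x3 intrinsics, pixels), "k1" (the pictures are not rectified: a ray, as slopes to the right and down, at radius r is drawn at 1 + k1 r^2 times it, then the intrinsics apply), "T" (4x4, takes a point from camera to world coordinates). Camera axes: x right, y up, looking along -z (the intrinsics and any distortion apply to the point x, -y, -z); pixel columns grow to the right and rows downward; lengths in m; the calibration is good to about 2 mm. A picture is of the moment at which its call begins.
- manip.sign_off(): hands the job in, once; it reports no verdict.
The state is a dict: "t": time; "q": joint angles; "qd": joint speeds; "tau": joint torques, N m; "tcp_pos": TCP position; "tool_rot": TCP orientation; "force": force on the tool from outside, world axes, zero at the start; "ft_torque": the same for the moment, N m; "finger_gap": opening from 0.0 (shut) to 1.0 (fully open).
Only numpy, scipy, OpenCV 4.12 (cv2) and the standard library are available. Lean on these libraries where they do the work, as an engineer would, in place of code of your own. Each camera call takes 0.05 s, during which the arm holds its last target. There are 200 camera calls.

## Working session

There is one attempt and no reset: what is moved stays moved. The work goes in short steps, Python scripts to look and compute and a tool call to move; the robot and the scene stay as the last step left them, time stands still between calls to the robot, and variables do not carry over. Pictures are saved under pics/ and viewed, on a budget of 10 in all, crops included, one or two more only if the job needs it, and the job is handed in when it is done.

Besides the shell and the picture viewer there is one more tool, called by a JSON object that holds its "fn" and its "kwargs", one argument or row to a line. move_arm: Moves the arm, as the interface text tells. Its arguments: {"type":"object","properties":{"plan":{"type":"array"},"force":{"type":"number"}},"required":["plan"]}

```bash
ls; mkdir -p pics; python3 - <<'E'
from station import status, snapshot, manip
import cv2, numpy as np
s=status.sense(); print({k:np.round(v,3).tolist() for k,v in s.items()})
for n in ["scene","top"]:
    d=snapshot(n); np.savez(f"{n}0.npz",**d); cv2.imwrite(f"pics/{n}0.png",d["img"][...,::-1]); print(n,d["k1"],d["mtx"].tolist(),np.round(d["T"],3).tolist())
E
```

```text
pics
{'t': 0.0, 'q': [-1.514, 0.528, 1.434, -0.0, 1.181, -0.179], 'qd': [-0.001, 0.001, 0.002, -0.001, -0.002, 0.002], 'tau': [-0.001, -44.235, -17.803, -0.0, 0.008, 0.0], 'tcp_pos': [0.146, -0.607, 0.217], 'tool_rot': [0.993, 0.118, 0.0, -0.001], 'force': [-0.245, 0.371, -0.123], 'ft_torque': [-0.007, 0.009, 0.013], 'finger_gap': 0.996}
scene -0.1257653664700179 [[499.29012659315913, 0.0, 283.7846028294159], [0.0, 499.29012659315913, 206.31115543885883], [0.0, 0.0, 1.0]] [[-0.28, -0.646, 0.71, 1.564], [0.96, -0.175, 0.219, 0.27], [-0.018, 0.743, 0.669, 1.047], [0.0, 0.0, 0.0, 1.0]]
top -0.010201316053191576 [[474.83444431467933, 0.0, 277.42086028922074], [0.0, 474.83444431467933, 219.26841685592976], [0.0, 0.0, 1.0]] [[-0.028, 0.994, -0.11, 0.429], [-1.0, -0.027, 0.005, -0.023], [0.002, 0.11, 0.994, 1.65], [0.0, 0.0, 0.0, 1.0]]
```

View pics/scene0.png

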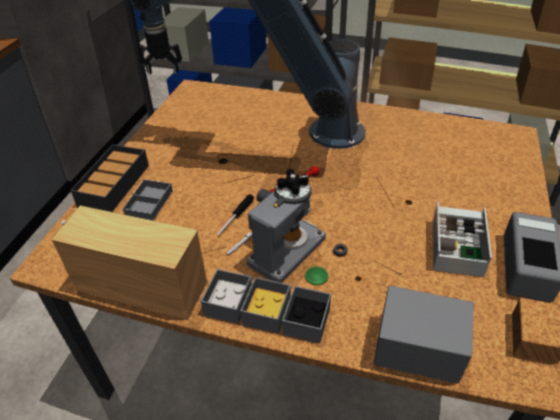

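View pics/top0.png

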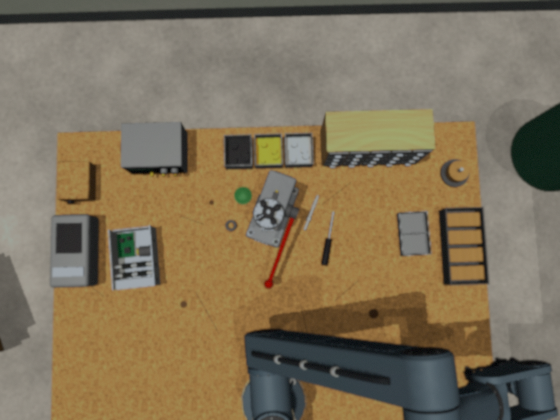

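The scene view shows the press with the dial at about (293,186). The top view shows the dial at about (270,212), and the red lever runs from (292,220) to its ball at (268,284). Next I'll locate the axis.

```bash
cat > h.py <<'E'
import numpy as np, cv2
def rays(d,uv):
    """world origin and directions (camera depth 1) for pixels"""
    uv=np.asarray(uv,float).reshape(-1,1,2)
    n=cv2.undistortPoints(uv,np.array(d["mtx"]),np.array([float(d["k1"]),0,0,0,0]))[:,0]
    T=np.array(d["T"]); return T[:3,3],np.c_[n[:,0],-n[:,1],-np.ones(len(n))]@T[:3,:3].T
def onz(d,uv,z):
    o,r=rays(d,uv); return o+r*((z-o[2])/r[:,2])[:,None]
def cloud(d):
    v,u=np.mgrid[:420,:560]; uv=np.c_[u.ravel(),v.ravel()]
    o,r=rays(d,uv); P=o+r*np.asarray(d["depth"]).reshape(-1,1); P[np.asarray(d["depth"]).ravel()==0]=np.nan
    return P.reshape(420,560,3)
E
python3 - <<'E'
import numpy as np
from h import *
for n,(u,v) in dict(scene=(293,186),top=(270,212)).items():
    d=dict(np.load(n+"0.npz")); P=cloud(d)
    W=P[v-30:v+30,u-30:u+30].reshape(-1,3); W=W[np.isfinite(W[:,0])]
    for a,b in ((.195,.21),(.215,.227),(.24,.256),(.256,.27)):
        Q=W[(W[:,2]>a)&(W[:,2]<b)]
        if len(Q): print(n,a,len(Q),Q.mean(0).round(4),Q.min(0).round(3),Q.max(0).round(3))
    print(onz(d,[(u,v)],.251).round(3))
d=dict(np.load("top0.npz"))
print("ball",onz(d,[(268,284)],.115).round(3), "holes/corners base", onz(d,[(268,172),(298,180),(247,236),(278,246)],.028).round(3))
E
```

```text
scene 0.195 594 [ 0.6702 -0.0171  0.204 ] [ 0.608 -0.077  0.195] [0.714 0.048 0.21 ]
scene 0.215 300 [0.6298 0.0063 0.22  ] [ 0.581 -0.044  0.215] [0.676 0.044 0.226]
scene 0.24 334 [ 6.153e-01 -1.000e-04  2.487e-01] [ 0.572 -0.039  0.24 ] [0.65  0.035 0.255]
scene 0.256 15 [ 0.6107 -0.0013  0.2581] [ 0.604 -0.008  0.256] [0.617 0.004 0.26 ]
[[0.641 0.01  0.251]]
top 0.195 616 [ 0.669  -0.0349  0.2036] [ 0.56  -0.091  0.195] [0.707 0.044 0.21 ]
top 0.215 354 [ 0.6033 -0.0019  0.2199] [ 0.556 -0.045  0.215] [0.669 0.041 0.226]
top 0.24 288 [ 0.6071 -0.0027  0.2494] [ 0.571 -0.039  0.24 ] [0.644 0.034 0.255]
top 0.256 23 [ 6.075e-01 -5.000e-04  2.576e-01] [ 0.585 -0.032  0.256] [0.639 0.03  0.261]
[[ 0.607 -0.008  0.251]]
ball [[0.392 0.005 0.115]] holes/corners base [[ 0.775 -0.003  0.028]
 [ 0.744 -0.106  0.028]
 [ 0.554  0.075  0.028]
 [ 0.517 -0.03   0.028]]
```

```bash
python3 - <<'E'
from station import status, snapshot
from scipy.spatial.transform import Rotation as R
import numpy as np
s=status.sense(); d=snapshot("wrist"); Rt=R.from_quat(s["tool_rot"]).as_matrix()
T=np.array(d["T"]); print("cam in tool",(Rt.T@(T[:3,3]-s["tcp_pos"])).round(3),(Rt.T@T[:3,:3]).round(3).tolist(),d["mtx"][0],d["k1"])
print("tool axes",Rt.round(3).tolist())
print("delta for tcp to (.55,0,.42):",(Rt.T@(np.array([.55,0,.42])-s["tcp_pos"])).round(3))
E
```

```text
cam in tool [ 0.078 -0.001 -0.158] [[-0.0, 0.952, 0.306], [1.0, 0.001, -0.001], [-0.001, 0.306, -0.952]] [346.47921336   0.         282.01334209] -0.03477195703313446
tool axes [[0.972, 0.234, -0.0], [0.234, -0.972, 0.002], [0.0, -0.002, -1.0]]
delta for tcp to (.55,0,.42): [ 0.535 -0.496 -0.202]
```

{"fn": "move_arm", "kwargs": {
  "plan": [
    [[0,0,0,0.12,-0.1,-0.12,1],[0,0,0,0.25,-0.2,-0.25,1],[0,0,0,0.4,-0.35,-0.4,1],[0,0,0,0.5,-0.5,-0.5,1],[0,0,0,0.65,-0.6,-0.65,1],[0,0,0,0.8,-0.75,-0.8,1],[0,0,0,0.9,-0.9,-0.9,1],[0,0,0,1,-1,-0.95,1]]
  ],
  "force": 20
}}

```text
t: 1.15
tcp_pos: [0.2204, -0.486, 0.3137]
tool_rot: [0.993, 0.118, 0.0, 0.0]
force: [0.6, -0.7, 0.0]
finger_gap: 0.001
```

{"fn": "move_arm", "kwargs": {
  "plan": [
    [[0,0,0,0.12,-0.12,-0.12,1],[0,0,0,0.25,-0.25,-0.25,1],[0,0,0,0.4,-0.4,-0.4,1],[0,0,0,0.5,-0.5,-0.5,1],[0,0,0,0.65,-0.65,-0.65,1],[0,0,0,0.8,-0.8,-0.8,1],[0,0,0,0.9,-0.9,-0.85,1],[0,0,0,1,-1,-0.85,1]]
  ]
}}

```text
t: 2.15
tcp_pos: [0.2944, -0.3658, 0.3982]
tool_rot: [0.993, 0.118, 0.0, 0.0]
force: [0.8, 1.0, -0.2]
finger_gap: -0.001
```

{"fn": "move_arm", "kwargs": {
  "plan": [
    [[0,0,0,0.12,-0.12,0,1],[0,0,0,0.25,-0.25,0,1],[0,0,0,0.4,-0.4,0,1],[0,0,0,0.5,-0.5,0,1],[0,0,0,0.65,-0.65,0,1],[0,0,0,0.8,-0.8,0,1],[0,0,0,0.9,-0.9,0,1],[0,0,0,1,-1,0,1]]
  ]
}}

```text
t: 3.15
tcp_pos: [0.368, -0.2453, 0.3977]
tool_rot: [0.993, 0.118, -0.0, 0.0]
force: [-0.3, 0.4, -0.6]
finger_gap: -0.003
```

{"fn": "move_arm", "kwargs": {
  "plan": [
    [[0,0,0,0.12,-0.12,0,1],[0,0,0,0.25,-0.25,0,1],[0,0,0,0.4,-0.4,0,1],[0,0,0,0.5,-0.5,0,1],[0,0,0,0.65,-0.65,0,1],[0,0,0,0.8,-0.8,0,1],[0,0,0,0.9,-0.9,0,1],[0,0,0,1,-1,0,1]]
  ]
}}

```text
t: 4.15
tcp_pos: [0.4419, -0.1248, 0.3978]
tool_rot: [0.993, 0.118, -0.0, 0.0]
force: [0.4, 1.0, -0.3]
finger_gap: 0.001
```

{"fn": "move_arm", "kwargs": {
  "plan": [
    [[0,0,0,0.12,-0.12,0,1],[0,0,0,0.25,-0.25,0,1],[0,0,0,0.4,-0.4,0,1],[0,0,0,0.5,-0.5,0,1],[0,0,0,0.65,-0.65,0,1],[0,0,0,0.8,-0.8,0,1],[0,0,0,0.9,-0.9,0,1],[0,0,0,1,-0.9,0,1]]
  ]
}}

```text
t: 5.15
tcp_pos: [0.518, -0.0139, 0.3978]
tool_rot: [0.993, 0.118, -0.0, 0.0]
force: [0.6, -0.5, 0.0]
finger_gap: 0.0
```

```bash
python3 - <<'E'
from station import status, snapshot
import numpy as np, cv2
s=status.sense(); print({k:np.round(v,3).tolist() for k,v in s.items()})
d=snapshot("wrist"); np.savez("w1.npz",**d); cv2.imwrite("pics/w1.png",d["img"][...,::-1])
E
```

```text
{'t': 5.15, 'q': [-0.243, 0.211, 1.429, -0.0, 1.501, 1.092], 'qd': [0.058, 0.133, -0.175, -0.009, 0.034, 0.067], 'tau': [0.154, -33.009, -21.012, 0.066, 0.009, -0.018], 'tcp_pos': [0.518, -0.014, 0.398], 'tool_rot': [0.993, 0.118, -0.0, 0.0], 'force': [0.637, -0.451, 0.035], 'ft_torque': [0.014, -0.021, 0.024], 'finger_gap': 0.0}
```

View pics/w1.png

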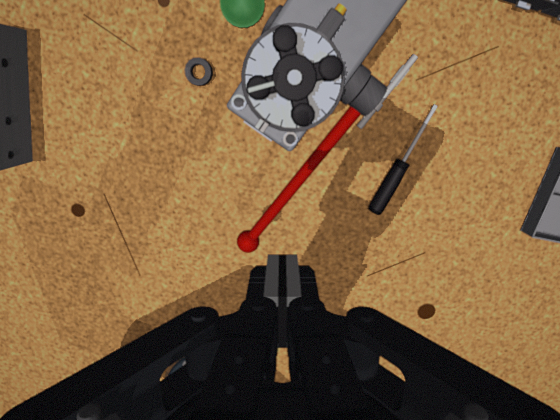

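The wrist view shows the dial with its hub at (294,77) and four lobes. The marked lobe with the white line is at about (260,87); the others are at (285,40), (330,67) and (303,115). The index lug is at about (258,122), and the shut fingertips end at (283,255). Next I'll measure the dial angle and the fingertip shape.

```bash
cat >> h.py <<'E'
from scipy.spatial.transform import Rotation as R
def dial(d,c,z0=.247):
    """axis (from lobes) and lobe angle mod 90 (deg, ccw from world x); marked-lobe guess by whiteness"""
    P=cloud(d); c=np.array(c); img=np.asarray(d["img"]).astype(int)
    dz=np.hypot(P[...,0]-c[0],P[...,1]-c[1])
    m=(P[...,2]>z0)&(P[...,2]<.257)&(dz<.055)
    Q=P[m]; 
    a=np.arctan2(Q[:,1]-c[1],Q[:,0]-c[0]); r=dz[m]; o=r>.022
    ph=np.angle(np.exp(4j*a[o]).mean())/4
    L=[];W=[]
    for k in range(4):
        t=ph+k*np.pi/2
        s=o&(np.abs(np.angle(np.exp(1j*(a-t))))<.5)
        L.append(Q[s].mean(0) if s.sum() else np.full(3,np.nan)); W.append((int(s.sum()),int((img[m][s].min(1)>130).sum())))
    return np.degrees(ph),np.array(L),W
E
python3 - <<'E'
from h import *
d=dict(np.load("w1.npz")); P=cloud(d)
px=dict(hub=(294,77),m=(260,87),a=(285,40),b=(330,67),c=(303,115),lugL=(263,127),foot1=(238,102),foot2=(290,138))
for k,(u,v) in px.items(): print(k,P[v,u].round(4),onz(d,[(u,v)],.028 if 'foot' in k else .251)[0].round(4))
c=[.608,-.002]
for i in range(3):
    ph,L,W=dial(d,c); c=np.nanmean(L,0)[:2]
print("axis",c.round(4),"ph",ph,W,L.round(4).tolist())
# fingertip in tool frame
tcp=np.array([.518,-.014,.398]); Rt=R.from_quat([.993,.118,0,0]).as_matrix()
F=(P[240:330,200:370].reshape(-1,3)-tcp)@Rt; F=F[(np.abs(F[:,1])<.06)&(F[:,2]<.04)&np.isfinite(F[:,0])]
for a in np.arange(-.05,.03,.006):
    q=F[(F[:,2]>a)&(F[:,2]<=a+.006)]
    if len(q)>3: print("z %.3f"%a,len(q),"x",q[:,0].min().round(3),q[:,0].max().round(3),"y",q[:,1].min().round(3),q[:,1].max().round(3))
E
```

```text
hub [ 0.6086 -0.0013  0.2612] [ 0.6091 -0.0015  0.251 ]
m [0.5948 0.0241 0.2533] [0.5948 0.0242 0.251 ]
a [0.6347 0.0124 0.2522] [0.6349 0.0125 0.251 ]
b [ 0.6237 -0.0284  0.2512] [ 0.6237 -0.0284  0.251 ]
c [ 0.5811 -0.0164  0.2521] [ 0.5811 -0.0165  0.251 ]
lugL [0.5603 0.0154 0.2214] [0.5632 0.0146 0.251 ]
foot1 [0.568  0.0636 0.0379] [0.5675 0.0647 0.028 ]
foot2 [ 0.5356 -0.0215  0.0379] [ 0.5344 -0.022   0.028 ]
axis [ 0.6082 -0.0014] ph 28.212488858151104 [(519, 0), (485, 101), (443, 8), (527, 2)] [[0.6353, 0.013, 0.2523], [0.5936, 0.0254, 0.2525], [0.5812, -0.0155, 0.2522], [0.6228, -0.0283, 0.2522]]
z -0.050 432 x 0.006 0.012 y -0.014 0.012
z -0.044 569 x 0.006 0.012 y -0.015 0.012
z -0.038 498 x 0.006 0.012 y -0.014 0.012
z -0.032 426 x 0.006 0.012 y -0.014 0.012
z -0.026 323 x 0.006 0.012 y -0.014 0.012
z -0.020 41 x 0.01 0.011 y -0.007 0.006
```

```bash
python3 - <<'E'
from h import *
d=dict(np.load("w1.npz")); P=cloud(d); print(d["mtx"])
tcp=np.array([.518,-.014,.398]); Rt=R.from_quat([.993,.118,0,0]).as_matrix()
for u in (276,290,262,305):
  for v in range(250,300,5): print(u,v,d["img"][v,u],d["depth"][v,u].round(3),((P[v,u]-tcp)@Rt).round(4))
E
```

```text
[[346.47921336   0.         282.01334209]
 [  0.         346.47921336 204.70833669]
 [  0.           0.           1.        ]]
276 250 [180 143  90] 0.608 [-0.1836 -0.011   0.3965]
276 255 [69 65 62] 0.151 [ 0.011  -0.0036 -0.0202]
276 260 [63 63 64] 0.147 [ 0.0109 -0.0036 -0.0249]
276 265 [65 61 63] 0.143 [ 0.0107 -0.0035 -0.0289]
276 270 [65 62 63] 0.139 [ 0.0106 -0.0035 -0.033 ]
276 275 [62 63 61] 0.134 [ 0.0112 -0.0034 -0.0381]
276 280 [63 64 62] 0.132 [ 0.0105 -0.0033 -0.0407]
276 285 [64 64 64] 0.129 [ 0.0105 -0.0033 -0.0444]
276 290 [66 64 64] 0.125 [ 0.0109 -0.0032 -0.0484]
276 295 [62 60 59] 0.122 [ 0.0104 -0.0032 -0.051 ]
290 250 [170 127  78] 0.607 [-0.1833  0.0136  0.3957]
290 255 [67 62 61] 0.152 [ 0.0105  0.0025 -0.0193]
290 260 [63 60 60] 0.147 [ 0.0109  0.0024 -0.0249]
290 265 [64 64 62] 0.142 [ 0.0112  0.0023 -0.0299]
290 270 [64 62 63] 0.138 [ 0.0111  0.0022 -0.0339]
290 275 [63 62 62] 0.135 [ 0.011   0.0021 -0.0379]
290 280 [64 62 62] 0.131 [ 0.0109  0.002  -0.0415]
290 285 [64 61 63] 0.128 [ 0.0106  0.0019 -0.0446]
290 290 [62 61 62] 0.123 [ 0.0117  0.0018 -0.0497
[... 387 characters left out ...]
.138 [ 0.0076 -0.009  -0.0357]
262 285 [11 13 16] 0.136 [ 0.0064 -0.0089 -0.0376]
262 290 [18 16 18] 0.132 [ 0.0067 -0.0087 -0.0417]
262 295 [15  9 14] 0.13 [ 0.0064 -0.0086 -0.0446]
305 250 [157 114  67] 0.607 [-0.1835  0.0399  0.396 ]
305 255 [134  96  57] 0.611 [-0.1936  0.0402  0.397 ]
305 260 [129  94  56] 0.613 [-0.203   0.0403  0.3962]
305 265 [68 48 29] 0.152 [ 0.0067  0.0091 -0.0213]
305 270 [18 15 15] 0.147 [ 0.0069  0.0087 -0.0262]
305 275 [20 14 17] 0.142 [ 0.0073  0.0084 -0.0313]
305 280 [14  9 17] 0.138 [ 0.0075  0.0081 -0.0356]
305 285 [21 15 19] 0.134 [ 0.0074  0.0079 -0.0393]
305 290 [23 23 23] 0.13 [ 0.0078  0.0076 -0.0434]
305 295 [10 12  9] 0.128 [ 0.0071  0.0075 -0.0458]
```

The wrist depth puts the fingertip about 20 mm behind the TCP, while the text says 22 mm ahead of it. I'll check this with the scene camera before going near the dial.

```bash
python3 - <<'E'
from h import *
from station import status, snapshot
s=status.sense(); t=np.array(s["tcp_pos"]); print(t.round(4),s["t"])
Rt=R.from_quat(s["tool_rot"]).as_matrix()
d=snapshot("scene"); np.savez("s2.npz",**d)
P=cloud(d); F=(P-t)@Rt
m=(np.hypot(F[...,0],F[...,1])<.03)&(F[...,2]<.06)&(F[...,2]>-.1)
print("scene pts in tool:",m.sum())
for v in sorted(set(np.where(m)[0])):
    q=F[v][m[v]]; us=np.where(m[v])[0]; print(v,us.min(),us.max(),q[:,2].mean().round(4),q[:,0].max().round(4),q[:,1].min().round(4),q[:,1].max().round(4))
# project TCP and stated tip
T=np.array(d["T"])
for z in (-.02,0,.022):
    p=np.linalg.inv(T)@np.r_[t+Rt@[0,0,z],1]; x=np.array([p[0],-p[1]])/-p[2]; x=x*(1+d["k1"]*(x@x)); print(z,(d["mtx"][0,0]*x+d["mtx"][:2,2]).round(1))
im=d["img"][60:260,180:400]; cv2.imwrite("pics/s2.png",cv2.resize(im,None,fx=3.6,fy=3,interpolation=cv2.INTER_CUBIC)[...,::-1])
w=snapshot("wrist"); T=np.array(w["T"]); print("cam in tool",(Rt.T@(T[:3,3]-t)).round(4),(Rt.T@T[:3,:3]).round(3).tolist())
E
```

```text
[ 0.5194 -0.0143  0.3978] 5.2
scene pts in tool: 462
74 305 305 -0.0993 0.0052 -0.0205 -0.0205
75 285 307 -0.0991 0.012 -0.0253 0.0267
76 286 307 -0.0977 0.017 -0.0253 0.0241
77 287 306 -0.0959 0.0208 -0.023 0.0219
78 288 305 -0.0934 0.0197 -0.0207 0.0195
79 290 303 -0.091 0.0188 -0.016 0.0144
80 285 303 -0.0879 0.0228 -0.0161 0.0277
81 285 308 -0.0838 0.0206 -0.0278 0.0276
82 285 308 -0.0796 0.0188 -0.0278 0.0278
83 285 308 -0.0767 0.0257 -0.0279 0.0275
84 285 308 -0.0741 0.0199 -0.028 0.0269
85 286 307 -0.0722 0.0164 -0.0256 0.0244
86 285 307 -0.07 0.0167 -0.0257 0.0269
87 286 308 -0.0676 0.0166 -0.0281 0.0245
88 285 307 -0.0648 0.0155 -0.0257 0.027
89 286 307 -0.0621 0.0149 -0.0258 0.0244
90 285 307 -0.059 0.0163 -0.0258 0.027
91 286 307 -0.0565 0.0155 -0.0258 0.0245
92 291 303 -0.0548 0.017 -0.0162 0.0125
93 291 302 -0.0516 0.0131 -0.0138 0.0128
94 291 302 -0.0478 0.0129 -0.0138 0.0128
95 291 302 -0.0456 0.0143 -0.0138 0.0129
96 291 302 -0.0428 0.0133 -0.0139 0.0129
97 291 302 -0.0396 0.015 -0.0139 0.0128
98 291 302 -0.0365 0.0136 -0.0138 0.013
99 291 302 -0.0336 0.0151 -0.0139 0.013
100 291 302 -0.0311 0.0143 -0.0139 0.0131
101 291 302 -0.0277 0.0143 -0.0139 0.0132
102 292 301 -0.0251 0.0125 -0.0114 0.0106
103 292 301 -0.0225 0.0126 -0.0115 0.0107
104 294 299 -0.0211 0.0142 -0.0066 0.0057
105 294 299 -0.0173 0.0115 -0.0066 0.0057
-0.02 [296.4 102.1]
0 [296.4 109.1]
0.022 [296.4 116.7]
cam in tool [ 0.0776 -0.0008 -0.1576] [[-0.0, 0.952, 0.307], [1.0, 0.001, -0.001], [-0.001, 0.307, -0.952]]
```

View pics/s2.png

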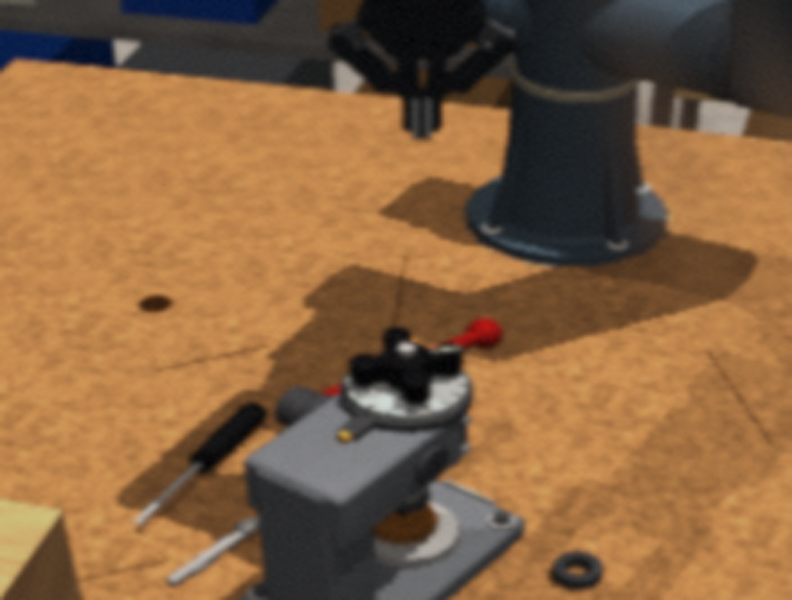

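Both cameras agree that the shut fingertip ends about 18 mm behind the reported TCP, so the stated tool offset is roughly 40 mm out. I'll plan from the measured tip.

The dial's marked lobe is at 118° and the index lug at about 160°, so it is in click 2. I'll use the left-hand valley, at about 73°, with tool y radial.

{"fn": "move_arm", "kwargs": {
  "plan": [
    [[0,0,0.1,0.12,-0.03,0.1,1],[0,0,0.2,0.25,-0.06,0.2,1],[0,0,0.3,0.4,-0.1,0.3,1],[0,0,0.4,0.55,-0.15,0.4,1],[0,0,0.5,0.7,-0.2,0.5,1],[0,0,0.6,0.85,-0.25,0.6,1],[0,0,0.67,1.0,-0.28,0.65,1],[0,0,0.67,1.0,-0.28,0.65,1]]
  ]
}}

```text
t: 6.3
tcp_pos: [0.6085, 0.0357, 0.332]
tool_rot: [0.99, -0.145, -0.001, 0.0]
force: [-0.3, -0.5, -0.5]
finger_gap: -0.0
```

```bash
cat >> h.py <<'E'
def look(name):
    from station import status, snapshot
    d=snapshot("wrist"); s=status.sense(); np.savez(name+".npz",**d); cv2.imwrite(f"pics/{name}.png",d["img"][...,::-1])
    t=np.array(s["tcp_pos"]); Rt=R.from_quat(s["tool_rot"]).as_matrix()
    print("t",s["t"],"tcp",t.round(4),"yaw",np.degrees(np.arctan2(Rt[1,0],Rt[0,0])).round(2),"zax",Rt[:,2].round(4),"q",np.round(s["q"],2),"F",np.round(s["force"],1),"gap",round(s["finger_gap"],3))
    return d,t,Rt
E
python3 - <<'E'
from h import *
d,t,Rt=look("w3"); c=[.6083,-.0014]
for i in range(3):
    ph,L,W=dial(d,c); c=np.nanmean(L,0)[:2]
print("axis",c.round(4),"ph",ph,W,L.round(4).tolist())
P=cloud(d); F=(P-t)@Rt; m=(np.hypot(F[...,0],F[...,1])<.03)&(F[...,2]<.03)&(F[...,2]>-.026); print("tip",F[m].max(0).round(4),F[m].min(0).round(4),np.percentile(F[m][:,2],98))
a=np.radians(73.3); g=np.r_[c+.042*np.array([np.cos(a),np.sin(a)]),.216]; print("goal",g.round(4),"tool shift",(Rt.T@(g-t)).round(4))
E
```

```text
t 6.35 tcp [0.6081 0.0355 0.3325] yaw -16.61 zax [-1.3e-03 -3.0e-04 -1.0e+00] q [-0.12  0.4   1.32 -0.    1.42  1.74] F [-0.1  0.8  0.6] gap -0.001
axis [ 0.6098 -0.0012] ph 28.32878397764274 [(649, 0), (586, 124), (599, 0), (685, 0)] [[0.6368, 0.0133, 0.2522], [0.5951, 0.0256, 0.2522], [0.5829, -0.0154, 0.2522], [0.6244, -0.0281, 0.2521]]
tip [ 0.0117  0.0122 -0.0173] [ 0.006  -0.0143 -0.026 ] -0.018083056706975777
goal [0.6219 0.0391 0.216 ] tool shift [ 0.0123 -0.0074  0.1164]
```

View pics/w3.png

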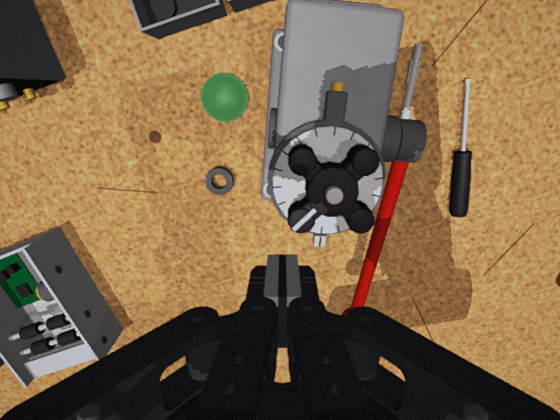

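The wrist view shows the dial hub at (334,192), the marked lobe at (302,218) and the free left valley at about (295,190). The tip offset repeats at -18 mm. I'll go over the valley and down.

{"fn": "move_arm", "kwargs": {
  "plan": [
    [[0,0,0,0.06,-0.04,0.1,1],[0,0,0,0.12,-0.07,0.25,1],[0,0,0,0.12,-0.07,0.4,1],[0,0,0,0.12,-0.07,0.55,1],[0,0,0,0.12,-0.07,0.7,1],[0,0,0,0.12,-0.07,0.82,1],[0,0,0,0.12,-0.07,0.9,1],[0,0,0,0.12,-0.07,0.9,1]]
  ]
}}

```text
t: 7.35
tcp_pos: [0.6216, 0.0395, 0.2422]
tool_rot: [0.989, -0.145, -0.001, 0.0]
force: [0.3, -0.8, 0.5]
finger_gap: 0.002
```

```bash
cat > chk.py <<'E'
import sys
from h import *
d,t,Rt=look(sys.argv[1]); A=np.array([.6095,-.0013])
ph,L,W=dial(d,A); print("lobe angle mod 90: %.1f"%ph,W, "means",L.round(3).tolist())
v=t[:2]-A; print("finger: R %.4f ang %.2f"%(np.hypot(*v),np.degrees(np.arctan2(v[1],v[0]))),"tip z %.4f"%(t[2]+.018))
E
python3 chk.py w4
```

```text
t 7.4 tcp [0.622  0.0394 0.2428] yaw -16.64 zax [ 1.e-04  0.e+00 -1.e+00] q [-0.12  0.5   1.41  0.    1.23  1.75] F [0.4 0.2 0.2] gap -0.001
lobe angle mod 90: 28.7 [(1507, 0), (632, 104), (1191, 0), (1530, 6)] means [[0.637, 0.014, 0.252], [0.598, 0.022, 0.252], [0.583, -0.015, 0.252], [0.625, -0.028, 0.252]]
finger: R 0.0426 ang 72.88 tip z 0.2608
```

View pics/w4.png

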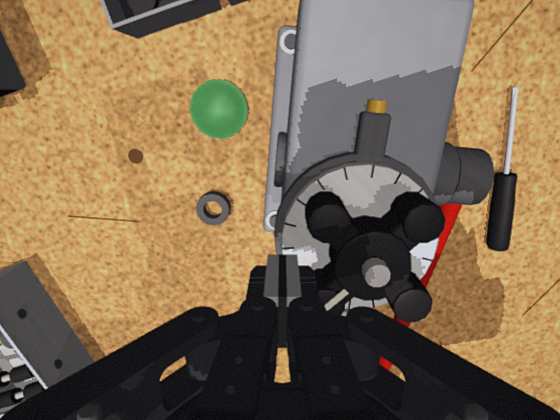

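The finger, at (283,270), sits over the outer edge of the valley. The next lobe is at (327,214) and the marked lobe is half hidden behind the finger at (340,298). I'll descend straight down.

{"fn": "move_arm", "kwargs": {
  "plan": [
    [[0,0,0,0,0,0.04,1],[0,0,0,0,0,0.08,1],[0,0,0,0,0,0.12,1],[0,0,0,0,0,0.16,1],[0,0,0,0,0,0.2,1],[0,0,0,0,0,0.24,1],[0,0,0,0,0,0.26,1],[0,0,0,0,0,0.26,1]]
  ]
}}

```text
t: 8.4
tcp_pos: [0.6218, 0.0394, 0.2166]
tool_rot: [0.989, -0.145, -0.0, 0.0]
force: [0.1, -0.9, 0.2]
finger_gap: 0.003
```

```bash
python3 chk.py w5; cat > arc.py <<'E'
# rows to carry the finger to angles (deg) about the axis: python3 arc.py ang1 ang2 ...  (R=.042)
import sys
from h import *
from station import status
s=status.sense(); t=np.array(s["tcp_pos"]); Rt=R.from_quat(s["tool_rot"]).as_matrix(); A=np.array([.6095,-.0013])
yaw=np.degrees(np.arctan2(Rt[1,0],Rt[0,0]))
for a in map(float,sys.argv[1:]):
    g=A+.042*np.array([np.cos(np.radians(a)),np.sin(np.radians(a))])
    dl=(Rt.T@np.r_[g-t[:2],0])*10; print(a,"turn %.2f"%((yaw-(a-90))/45),"shift",dl.round(2))
E
python3 arc.py 80 85 90 95 100 105 110 115 118 120
```

```text
t 8.45 tcp [0.622  0.0394 0.2168] yaw -16.64 zax [ 1.e-04 -0.e+00 -1.e+00] q [-0.12  0.53  1.44  0.    1.18  1.75] F [ 0.4 -0.5  0.2] gap 0.003
lobe angle mod 90: 33.1 [(2580, 0), (15, 0), (877, 0), (2118, 6)] means [[0.636, 0.018, 0.252], [0.605, 0.021, 0.248], [0.586, -0.018, 0.252], [0.625, -0.028, 0.252]]
finger: R 0.0426 ang 72.96 tip z 0.2348
80.0 turn -0.15 shift [-0.05  0.01 -0.  ]
85.0 turn -0.26 shift [-0.09  0.01 -0.  ]
90.0 turn -0.37 shift [-0.12  0.02 -0.  ]
95.0 turn -0.48 shift [-0.16  0.04 -0.  ]
100.0 turn -0.59 shift [-0.19  0.05 -0.  ]
105.0 turn -0.70 shift [-0.22  0.07 -0.  ]
110.0 turn -0.81 shift [-0.25  0.09 -0.  ]
115.0 turn -0.93 shift [-0.28  0.11 -0.  ]
118.0 turn -0.99 shift [-0.3   0.13 -0.  ]
120.0 turn -1.04 shift [-0.31  0.14 -0.  ]
```

{"fn": "move_arm", "kwargs": {
  "plan": [
    [[0,0,-0.08,-0.03,0.0,0,1],[0,0,-0.15,-0.05,0.01,0,1],[0,0,-0.26,-0.09,0.01,0,1],[0,0,-0.37,-0.12,0.02,0,1],[0,0,-0.43,-0.14,0.03,0,1],[0,0,-0.48,-0.16,0.04,0,1],[0,0,-0.54,-0.18,0.045,0,1],[0,0,-0.59,-0.19,0.05,0,1]]
  ]
}}

```text
t: 9.45
tcp_pos: [0.604, 0.0412, 0.2172]
tool_rot: [0.996, 0.087, 0.002, -0.001]
force: [1.9, 3.0, -0.9]
finger_gap: -0.002
```

```bash
python3 chk.py w6; python3 arc.py 104 108 112 115 118 120
```

```text
t 9.5 tcp [0.6031 0.0409 0.2172] yaw 10.04 zax [ 0.0022  0.0014 -1.    ] q [-0.12  0.5   1.49  0.    1.15  1.28] F [ 0.7  1.3 -0.7] gap -0.002
lobe angle mod 90: 39.2 [(2160, 0), (118, 0), (73, 0), (1919, 0)] means [[0.634, 0.019, 0.252], [0.6, 0.021, 0.25], [0.593, -0.023, 0.25], [0.629, -0.024, 0.252]]
finger: R 0.0427 ang 98.56 tip z 0.2352
104.0 turn -0.09 shift [-0.04  0.01 -0.  ]
108.0 turn -0.18 shift [-0.07  0.01 -0.  ]
112.0 turn -0.27 shift [-0.1   0.02 -0.  ]
115.0 turn -0.33 shift [-0.12  0.02 -0.  ]
118.0 turn -0.40 shift [-0.14  0.03 -0.  ]
120.0 turn -0.44 shift [-0.15  0.03 -0.  ]
```

View pics/w6.png

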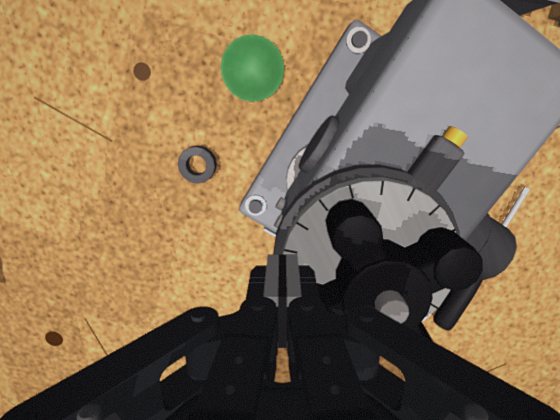

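The lobes have turned anticlockwise: the next lobe is at (350,225) and the hub at (390,300). Contact force is low, at about 3 N. I'll continue to the stop.

{"fn": "move_arm", "kwargs": {
  "plan": [
    [[0,0,-0.06,-0.02,0.0,0,1],[0,0,-0.12,-0.05,0.01,0,1],[0,0,-0.18,-0.07,0.01,0,1],[0,0,-0.24,-0.09,0.02,0,1],[0,0,-0.3,-0.11,0.02,0,1],[0,0,-0.36,-0.13,0.03,0,1],[0,0,-0.42,-0.145,0.03,0,1],[0,0,-0.42,-0.145,0.03,0,1]]
  ]
}}

```text
t: 10.5
tcp_pos: [0.5884, 0.0345, 0.217]
tool_rot: [0.969, 0.248, -0.0, 0.0]
force: [1.4, -1.0, 0.2]
finger_gap: -0.006
```

```bash
python3 - <<'E'
from station import snapshot
from h import *
np.savez("s7.npz",**(d:=snapshot("scene"))); np.savez("t7.npz",**snapshot("top"))
for n in ("scene0","s7","top0","t7"):
    d=dict(np.load(n+".npz")); ph,L,W=dial(d,[.6085,-.0013],.243); print(n,round(ph,1),[w[0] for w in W],L.round(3).tolist())
E
python3 chk.py w7; python3 arc.py 108 112 116 120 124 126
```

```text
scene0 28.5 [49, 44, 35, 49] [[0.641, 0.015, 0.249], [0.598, 0.027, 0.249], [0.584, -0.017, 0.249], [0.627, -0.027, 0.249]]
s7 -17.7 [50, 55, 20, 41] [[0.641, -0.012, 0.249], [0.621, 0.029, 0.249], [0.585, 0.013, 0.249], [0.601, -0.03, 0.25]]
top0 28.1 [35, 35, 42, 40] [[0.635, 0.013, 0.25], [0.593, 0.025, 0.251], [0.58, -0.017, 0.25], [0.622, -0.03, 0.25]]
t7 -21.9 [0, 0, 4, 33] [[nan, nan, nan], [nan, nan, nan], [0.572, 0.009, 0.249], [0.595, -0.032, 0.25]]
t 10.65 tcp [0.5886 0.0345 0.217 ] yaw 28.76 zax [ 2.e-04 -2.e-04 -1.e+00] q [-0.13  0.48  1.53 -0.    1.14  0.94] F [-0.5 -0.3  0.1] gap 0.006
lobe angle mod 90: -16.5 [(2038, 2), (2178, 0), (69, 0), (586, 0)] means [[0.638, -0.011, 0.252], [0.621, 0.029, 0.252], [0.591, 0.013, 0.249], [0.604, -0.029, 0.252]]
finger: R 0.0415 ang 120.34 tip z 0.2350
108.0 turn 0.24 shift [0.09 0.   0.  ]
112.0 turn 0.15 shift [ 0.06 -0.    0.  ]
116.0 turn 0.06 shift [ 0.03 -0.    0.  ]
120.0 turn -0.03 shift [ 0.   -0.01 -0.  ]
124.0 turn -0.12 shift [-0.03 -0.   -0.  ]
126.0 turn -0.16 shift [-0.04 -0.   -0.  ]
```

View pics/w7.png

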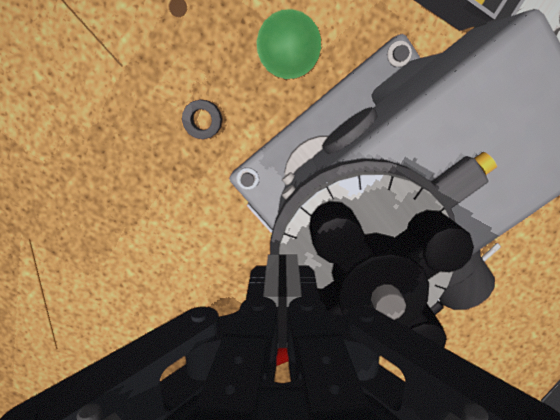

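The dial now has its lobes 40° further anticlockwise: the scene and top views give about -20° mod 90, against 28° before, and the marked lobe is at the index lug. I'll nudge gently to feel for the stop.

{"fn": "move_arm", "kwargs": {
  "plan": [
    [[0,0,-0.02,-0.01,0,0,1],[0,0,-0.04,-0.015,0,0,1],[0,0,-0.06,-0.02,0,0,1],[0,0,-0.08,-0.025,0,0,1],[0,0,-0.1,-0.03,0,0,1],[0,0,-0.11,-0.035,0,0,1],[0,0,-0.12,-0.04,0,0,1],[0,0,-0.12,-0.04,0,0,1]]
  ]
}}

```text
t: 11.65
tcp_pos: [0.585, 0.0327, 0.2168]
tool_rot: [0.956, 0.294, -0.0, -0.0]
force: [-0.1, -0.0, 1.0]
finger_gap: 0.002
```

```bash
python3 chk.py w8; python3 - <<'E'
from station import snapshot
from h import *
np.savez("t8.npz",**snapshot("top"))
d=dict(np.load("t8.npz")); ph,L,W=dial(d,[.6085,-.0013],.243); print(round(ph,1),[w[0] for w in W],L.round(3).tolist())
E
python3 arc.py 118 112 106 102 98 94 90 86 82
```

```text
t 11.7 tcp [0.585  0.0327 0.2168] yaw 34.21 zax [ 1.e-04 -0.e+00 -1.e+00] q [-0.13  0.48  1.53  0.    1.13  0.84] F [ 0.4 -0.1  0.2] gap 0.003
lobe angle mod 90: -17.5 [(1990, 1), (2203, 0), (115, 0), (371, 0)] means [[0.638, -0.01, 0.252], [0.621, 0.029, 0.252], [0.59, 0.013, 0.25], [0.605, -0.028, 0.252]]
finger: R 0.0419 ang 125.75 tip z 0.2348
-20.9 [0, 0, 1, 26] [[nan, nan, nan], [nan, nan, nan], [0.568, 0.007, 0.253], [0.596, -0.034, 0.249]]
118.0 turn 0.14 shift [0.06 0.   0.  ]
112.0 turn 0.27 shift [0.1  0.01 0.  ]
106.0 turn 0.40 shift [0.14 0.02 0.  ]
102.0 turn 0.49 shift [0.17 0.03 0.  ]
98.0 turn 0.58 shift [0.2  0.04 0.  ]
94.0 turn 0.67 shift [0.22 0.06 0.  ]
90.0 turn 0.76 shift [0.25 0.07 0.  ]
86.0 turn 0.85 shift [0.27 0.09 0.  ]
82.0 turn 0.94 shift [0.29 0.11 0.  ]
```

{"fn": "move_arm", "kwargs": {
  "plan": [
    [[0,0,-0.01,-0.005,0,0,1],[0,0,-0.02,-0.008,0,0,1],[0,0,-0.03,-0.01,0,0,1],[0,0,-0.04,-0.013,0.0,0,1],[0,0,-0.05,-0.015,0.0,0,1],[0,0,-0.06,-0.018,0.005,0,1],[0,0,-0.06,-0.018,0.005,0,1],[0,0,-0.06,-0.018,0.005,0,1]]
  ]
}}

```text
t: 12.75
tcp_pos: [0.5839, 0.0319, 0.2169]
tool_rot: [0.949, 0.317, 0.0, -0.0]
force: [2.4, 4.9, -0.1]
finger_gap: -0.001
```

```bash
python3 chk.py w9;python3 arc.py 120 114 108 104 100 96 92 88 84
```

```text
t 12.8 tcp [0.5839 0.0319 0.2169] yaw 36.91 zax [ 3.e-04  1.e-03 -1.e+00] q [-0.14  0.47  1.54  0.    1.13  0.79] F [2.3 4.6 0. ] gap -0.0
lobe angle mod 90: -17.8 [(1939, 0), (2206, 0), (119, 0), (242, 0)] means [[0.638, -0.01, 0.252], [0.62, 0.029, 0.252], [0.59, 0.013, 0.25], [0.606, -0.028, 0.251]]
finger: R 0.0419 ang 127.65 tip z 0.2349
120.0 turn 0.15 shift [0.06 0.   0.  ]
114.0 turn 0.29 shift [0.1  0.01 0.  ]
108.0 turn 0.42 shift [0.14 0.02 0.  ]
104.0 turn 0.51 shift [0.17 0.03 0.  ]
100.0 turn 0.60 shift [0.2  0.04 0.  ]
96.0 turn 0.69 shift [0.22 0.06 0.  ]
92.0 turn 0.78 shift [0.25 0.07 0.  ]
88.0 turn 0.86 shift [0.27 0.09 0.  ]
84.0 turn 0.95 shift [0.29 0.11 0.  ]
```

At 127.7° the finger feels 5 N while the dial stays put, so the stop is confirmed. Now clockwise, one click per call.

{"fn": "move_arm", "kwargs": {
  "plan": [
    [[0,0,0.15,0.06,0.0,0,1],[0,0,0.29,0.1,0.01,0,1],[0,0,0.42,0.14,0.02,0,1],[0,0,0.6,0.2,0.04,0,1],[0,0,0.69,0.22,0.06,0,1],[0,0,0.78,0.25,0.07,0,1],[0,0,0.86,0.27,0.09,0,1],[0,0,0.91,0.28,0.1,0,1]]
  ]
}}

```text
t: 13.8
tcp_pos: [0.6112, 0.0389, 0.2166]
tool_rot: [0.999, -0.036, -0.001, 0.001]
force: [-0.6, 0.9, 0.0]
finger_gap: -0.001
```

```bash
python3 chk.py w10;python3 arc.py 84 82 80 77 74 71 68 66 65
```

```text
t 13.85 tcp [0.6117 0.0388 0.2167] yaw -4.15 zax [-0.0015 -0.0025 -1.    ] q [-0.12  0.51  1.46 -0.    1.17  1.53] F [0.4 1.1 0.2] gap 0.001
lobe angle mod 90: -37.0 [(2155, 2), (2899, 0), (2, 0), (1243, 0)] means [[0.633, -0.021, 0.252], [0.628, 0.027, 0.252], [0.598, 0.018, 0.248], [0.592, -0.025, 0.252]]
finger: R 0.0402 ang 86.86 tip z 0.2347
84.0 turn 0.04 shift [ 0.02 -0.02 -0.  ]
82.0 turn 0.09 shift [ 0.04 -0.02 -0.  ]
80.0 turn 0.13 shift [ 0.05 -0.02 -0.  ]
77.0 turn 0.20 shift [ 0.07 -0.01 -0.  ]
74.0 turn 0.26 shift [ 0.09 -0.01 -0.  ]
71.0 turn 0.33 shift [ 0.11 -0.   -0.  ]
68.0 turn 0.40 shift [ 0.14  0.   -0.  ]
66.0 turn 0.44 shift [ 0.15  0.01 -0.  ]
65.0 turn 0.46 shift [ 0.16  0.01 -0.  ]
```

One click (−17.8° → −37.0°). On to the second.

{"fn": "move_arm", "kwargs": {
  "plan": [
    [[0,0,0.09,0.035,-0.02,0,1],[0,0,0.15,0.06,-0.02,0,1],[0,0,0.22,0.08,-0.01,0,1],[0,0,0.28,0.1,-0.01,0,1],[0,0,0.34,0.12,0.0,0,1],[0,0,0.4,0.14,0.0,0,1],[0,0,0.45,0.155,0.01,0,1],[0,0,0.46,0.16,0.01,0,1]]
  ]
}}

```text
t: 14.85
tcp_pos: [0.6277, 0.037, 0.2167]
tool_rot: [0.977, -0.214, -0.0, 0.001]
force: [-0.1, -0.1, 0.7]
finger_gap: -0.003
```

```bash
python3 chk.py w11;python3 arc.py 62 59 56 53 50 47 45
```

```text
t 14.9 tcp [0.6278 0.0372 0.2167] yaw -24.73 zax [-8.0e-04 -1.2e-03 -1.0e+00] q [-0.12  0.53  1.42 -0.    1.19  1.89] F [ 0.5  0.1 -0.4] gap -0.005
lobe angle mod 90: 32.3 [(2825, 0), (0, 0), (1304, 0), (2188, 18)] means [[0.637, 0.019, 0.252], [nan, nan, nan], [0.584, -0.017, 0.252], [0.625, -0.028, 0.252]]
finger: R 0.0426 ang 64.53 tip z 0.2347
62.0 turn 0.07 shift [0.02 0.01 0.  ]
59.0 turn 0.14 shift [0.04 0.01 0.  ]
56.0 turn 0.21 shift [0.06 0.01 0.  ]
53.0 turn 0.27 shift [0.08 0.02 0.  ]
50.0 turn 0.34 shift [0.11 0.02 0.  ]
47.0 turn 0.41 shift [0.13 0.03 0.  ]
45.0 turn 0.45 shift [0.14 0.03 0.  ]
```

{"fn": "move_arm", "kwargs": {
  "plan": [
    [[0,0,0.07,0.02,0.01,0,1],[0,0,0.14,0.04,0.01,0,1],[0,0,0.2,0.06,0.01,0,1],[0,0,0.26,0.08,0.02,0,1],[0,0,0.32,0.1,0.02,0,1],[0,0,0.38,0.12,0.025,0,1],[0,0,0.44,0.14,0.03,0,1],[0,0,0.45,0.14,0.03,0,1]]
  ]
}}

```text
t: 15.9
tcp_pos: [0.6395, 0.029, 0.2168]
tool_rot: [0.924, -0.382, -0.0, 0.0]
force: [-0.6, 0.7, 0.7]
finger_gap: -0.002
```

```bash
python3 chk.py w12;python3 arc.py 42 39 36 33 30 28 26 25
```

```text
t 15.95 tcp [0.6394 0.0291 0.2167] yaw -44.96 zax [-3.e-04 -5.e-04 -1.e+00] q [-0.13  0.55  1.39 -0.    1.2   2.23] F [ 0.   0.  -0.5] gap -0.001
lobe angle mod 90: 11.8 [(2817, 3), (1, 0), (1432, 0), (2228, 21)] means [[0.642, 0.008, 0.252], [0.613, 0.021, 0.248], [0.58, -0.007, 0.252], [0.615, -0.032, 0.252]]
finger: R 0.0426 ang 45.40 tip z 0.2347
42.0 turn 0.07 shift [0.02 0.01 0.  ]
39.0 turn 0.13 shift [0.05 0.01 0.  ]
36.0 turn 0.20 shift [0.07 0.01 0.  ]
33.0 turn 0.27 shift [0.09 0.02 0.  ]
30.0 turn 0.33 shift [0.11 0.02 0.  ]
28.0 turn 0.38 shift [0.13 0.02 0.  ]
26.0 turn 0.42 shift [0.14 0.03 0.  ]
25.0 turn 0.45 shift [0.15 0.03 0.  ]
```

Third click (11.8°). I'll do the last one slower, in two calls.

{"fn": "move_arm", "kwargs": {
  "plan": [
    [[0,0,0.04,0.01,0.01,0,1],[0,0,0.08,0.03,0.01,0,1],[0,0,0.12,0.04,0.01,0,1],[0,0,0.15,0.05,0.01,0,1],[0,0,0.18,0.06,0.01,0,1],[0,0,0.22,0.075,0.015,0,1],[0,0,0.25,0.085,0.02,0,1],[0,0,0.27,0.09,0.02,0,1]]
  ]
}}

```text
t: 16.95
tcp_pos: [0.6436, 0.024, 0.2167]
tool_rot: [0.878, -0.479, -0.002, -0.001]
force: [-2.6, 6.2, 1.2]
finger_gap: -0.004
```

```bash
python3 chk.py w13;python3 arc.py 32 31 30 29 28 27 26 25
```

```text
t 17.0 tcp [0.6436 0.0239 0.2167] yaw -57.24 zax [-0.0018  0.0039 -1.    ] q [-0.14  0.56  1.38  0.    1.21  2.43] F [-2.9  7.1  2.5] gap -0.001
lobe angle mod 90: 9.0 [(2771, 5), (2, 0), (1736, 0), (2285, 17)] means [[0.643, 0.005, 0.252], [0.614, 0.02, 0.247], [0.58, -0.006, 0.252], [0.614, -0.032, 0.252]]
finger: R 0.0424 ang 36.44 tip z 0.2347
32.0 turn 0.02 shift [ 0.03  0.   -0.  ]
31.0 turn 0.04 shift [ 0.04  0.   -0.  ]
30.0 turn 0.06 shift [ 0.05  0.   -0.  ]
29.0 turn 0.08 shift [ 0.05  0.   -0.  ]
28.0 turn 0.11 shift [ 0.06  0.   -0.  ]
27.0 turn 0.13 shift [ 0.07  0.01 -0.  ]
26.0 turn 0.15 shift [ 0.08  0.01 -0.  ]
25.0 turn 0.17 shift [ 0.08  0.01 -0.  ]
```

{"fn": "move_arm", "kwargs": {
  "plan": [
    [[0,0,0.02,0.006,0,0,1],[0,0,0.04,0.012,0,0,1],[0,0,0.06,0.02,0,0,1],[0,0,0.08,0.026,0.005,0,1],[0,0,0.1,0.033,0.005,0,1],[0,0,0.12,0.04,0.005,0,1],[0,0,0.14,0.048,0.01,0,1],[0,0,0.14,0.048,0.01,0,1]]
  ]
}}

```text
t: 18.0
tcp_pos: [0.6463, 0.0167, 0.2168]
tool_rot: [0.851, -0.526, 0.0, 0.0]
force: [-0.2, -0.5, -0.6]
finger_gap: -0.002
```

```bash
python3 chk.py w14;python3 arc.py 32 31 30 29 28 27 26 25
```

```text
t 18.05 tcp [0.6463 0.0168 0.2168] yaw -63.45 zax [ 2.e-04 -1.e-04 -1.e+00] q [-0.15  0.56  1.38 -0.    1.21  2.53] F [0.5 0.2 0.3] gap -0.001
lobe angle mod 90: -7.6 [(2881, 6), (0, 0), (1255, 0), (2248, 7)] means [[0.643, -0.004, 0.252], [nan, nan, nan], [0.58, 0.002, 0.252], [0.604, -0.032, 0.252]]
finger: R 0.0411 ang 26.22 tip z 0.2348
32.0 turn -0.12 shift [-0.04 -0.01 -0.  ]
31.0 turn -0.10 shift [-0.03 -0.01 -0.  ]
30.0 turn -0.08 shift [-0.03 -0.01 -0.  ]
29.0 turn -0.05 shift [-0.02 -0.01 -0.  ]
28.0 turn -0.03 shift [-0.01 -0.01 -0.  ]
27.0 turn -0.01 shift [-0.01 -0.01 -0.  ]
26.0 turn 0.01 shift [ 0.   -0.01  0.  ]
25.0 turn 0.03 shift [ 0.01 -0.01  0.  ]
```

Fourth click (−7.6°, no force on the finger). I'll back off to mid-valley and lift straight out.

{"fn": "move_arm", "kwargs": {
  "plan": [
    [[0,0,-0.06,-0.02,-0.01,0,1],[0,0,-0.12,-0.04,-0.02,0,1],[0,0,-0.12,-0.04,-0.02,0,1],[0,0,-0.12,-0.04,-0.02,-0.1,1],[0,0,-0.12,-0.04,-0.02,-0.3,1],[0,0,-0.12,-0.04,-0.02,-0.55,1],[0,0,-0.12,-0.04,-0.02,-0.8,1],[0,0,-0.12,-0.04,-0.02,-1.0,1]]
  ]
}}

```text
t: 19.05
tcp_pos: [0.6467, 0.0213, 0.319]
tool_rot: [0.874, -0.485, 0.001, -0.0]
force: [-0.2, -0.2, -0.4]
finger_gap: -0.005
```

```bash
python3 chk.py w15
```

```text
t 19.1 tcp [0.6481 0.0212 0.322 ] yaw -58.07 zax [ 0.0077 -0.0012 -1.    ] q [-0.14  0.47  1.24 -0.    1.42  2.44] F [0.8 1.  2.3] gap 0.001
lobe angle mod 90: -11.7 [(691, 0), (603, 125), (649, 5), (756, 0)] means [[0.64, -0.008, 0.252], [0.616, 0.028, 0.252], [0.58, 0.004, 0.252], [0.604, -0.032, 0.252]]
finger: R 0.0447 ang 30.22 tip z 0.3400
```

{"fn": "move_arm", "kwargs": {
  "plan": [
    [[0,0,0,-0.1,-0.1,-0.1,1],[0,0,0,-0.2,-0.2,-0.2,1],[0,0,0,-0.3,-0.35,-0.3,1],[0,0,0,-0.4,-0.5,-0.4,1],[0,0,0,-0.5,-0.65,-0.5,1],[0,0,0,-0.6,-0.8,-0.5,1],[0,0,0,-0.6,-0.9,-0.5,1],[0,0,0,-0.6,-0.9,-0.5,1]]
  ]
}}

```text
t: 20.1
tcp_pos: [0.6911, 0.1205, 0.3655]
tool_rot: [0.875, -0.485, -0.001, 0.001]
force: [0.5, -0.8, 0.5]
finger_gap: 0.002
```

```bash
python3 - <<'E'
from h import *
from station import snapshot,status
for n,c in (("scene",[.609,-.001]),("top",[.6085,-.0025])):
    d=snapshot(n); np.savez(n+"9.npz",**d); ph,L,W=dial(d,c,.243); print(n,round(ph,1),W,L.round(3).tolist())
    im=d["img"]; im=im[120:300,150:430] if n=="scene" else im[130:310,210:350]
    cv2.imwrite(f"pics/{n}9.png",cv2.resize(im,None,fx=2.8,fy=2.8,interpolation=cv2.INTER_CUBIC)[...,::-1])
print(np.round(status.sense()["force"],1),status.sense()["t"])
E
python3 chk.py w16
```

```text
scene -11.4 [(49, 0), (44, 0), (37, 0), (43, 0)] [[0.643, -0.006, 0.249], [0.619, 0.031, 0.249], [0.582, 0.006, 0.249], [0.606, -0.031, 0.249]]
top -11.5 [(38, 0), (35, 0), (41, 0), (38, 0)] [[0.638, -0.009, 0.249], [0.614, 0.028, 0.249], [0.578, 0.003, 0.25], [0.601, -0.033, 0.25]]
[-0.9 -0.7  0.2] 20.2
t 20.25 tcp [0.6906 0.1195 0.3663] yaw -58.08 zax [-1.3e-03 -3.0e-04 -1.0e+00] q [ 0.01  0.53  1.01 -0.    1.6   2.6 ] F [ 0.1 -0.4  0.2] gap -0.002
lobe angle mod 90: -11.6 [(630, 3), (543, 103), (570, 0), (619, 0)] means [[0.64, -0.007, 0.252], [0.616, 0.029, 0.252], [0.58, 0.005, 0.252], [0.604, -0.031, 0.252]]
finger: R 0.1455 ang 56.11 tip z 0.3843
```

View pics/w15.png

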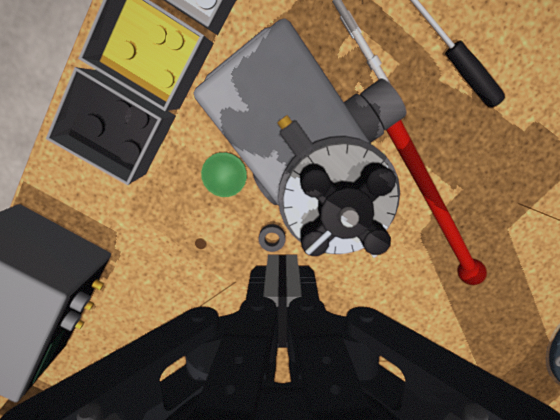

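View pics/scene9.png

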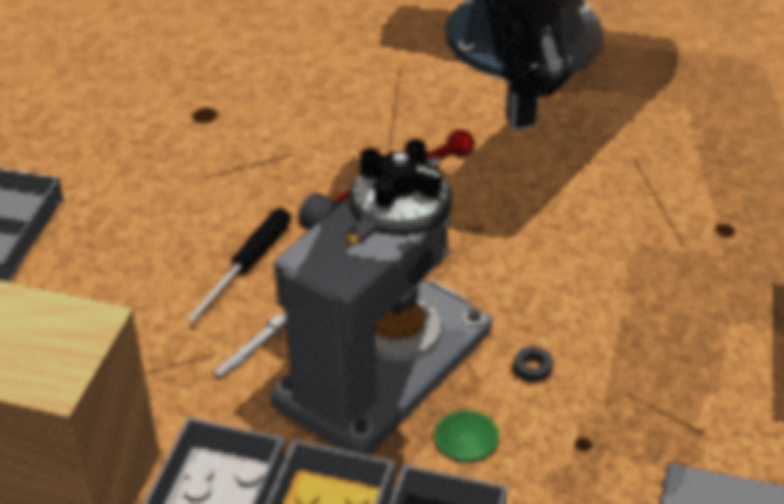

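The wrist view shows the marked lobe, with its white line, at (318,243) to the left of the press. Its world angle is 78.4°, which is 40° clockwise of the start at click 2, so it is in click 4. The scene view shows the arm clear and the loose things in place.

```bash
python3 -c "
from station import manip; print(manip.sign_off())"
```

```text
the job is handed in; nothing more can be done
None
```

The dial is set in the fourth click from its end stop, and I handed the job in at about 20 s. With the gripper shut, I pushed a lobe from beside it. First I turned the dial anticlockwise from click 2 to the stop, where the fingertip felt about 5 N and the dial did not move. Then I pushed it clockwise one click at a time, four clicks in all, and lifted out with no force on the finger.

**Last checks:**
- **Dial angle:** the wrist, scene and top views put the lobes at −11.6°, −11.4° and −11.5° (modulo 90°). That puts the marked lobe at about 78.5°, 80° clockwise of its place at the stop, so it is in click 4.
- **Forces:** the highest reading at the end of a move, or just after one, was about 8 N, during the last click.
- **Surroundings:** the lever, gear and nearby loose things looked unmoved in the final pictures, and the arm was clear. I judged this by eye and did not measure it; the chassis and tray are mostly outside those views.

**What disagreed:**
- **Fingertip position:** the wrist and scene cameras both showed the shut fingertips about 18 mm behind the reported TCP, not 22 mm ahead as the text says. I used the measured value, and the heights then worked out.
- **Close-up angles:** wrist readings taken with the finger in the valley were a few degrees off because it hid part of the dial. I counted clicks from the change between readings instead, 19–21° each time.

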